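# Strip the citrus press for washing

## Robot

A 6-joint arm with a two-finger parallel gripper is mounted at the origin on a cart in front of the work surface, level with it; the furniture and walls round the work are solid. World frame = base frame: x ahead of the robot, y to its left, z up, the work surface at z = 0. Lengths are in mm, angles in rad, forces in N, time in s.
With the tool pointing down it reaches from about 275 to 1000 mm from the base axis. Payload 8.4 kg.
Tool frame: the origin (TCP) lies at the very end of the fingers, on their centre line; the grasp point (between the pads) lies 19 mm behind it; z points along the fingers, y is the direction in which the jaws open and shut (so a half turn about z gives the same grasp; the last joint's range is limited). The gripper opens to 85 mm and grips with 20 to 120 N. Pads are 22 mm wide; open, the fingers measure 114 mm over their backs; the gripper's body (76 mm by 85 mm) begins 54 mm behind the grasp point. The pads swing forward as they close: fully open they stand 13 mm farther back than shut.
Start: joints at [-1.345, 0.353, 1.633, -0, 1.155, -0.002], TCP at [141.145, -608.856, 231.281] pointing down, gripper open.
Joint ranges: [-2.63, 2.63], [-0.92, 2.1], [0.06, 2.66], [-1.3, 4.44], [0, 2.69], [-3.02, 3.02]. Speed limits (rad/s): [2.22, 2.22, 2.79, 3.14, 3.14, 3.14].

## Interface

Orientations are given as [roll, pitch, yaw] about the fixed x, y, z axes, in that order (R = Rz(yaw) Ry(pitch) Rx(roll)).
In Python, from rig import readout, grab_frame, calibration, r gives the robot as it stands. The module is installed in compiled form; this text tells all that it offers.
- The arm moves only by the tool play_rows, never from a script. Its argument "rows" is a list of rows, each a list of 3 entries, a list of its own where there are three numbers: the closure in counts, from 0 (fully open) to 255 (shut), then the shift along the tool's x, y, z in cm, then the turn, a rotation vector about the tool's x, y, z in rad. In form: [[gripper, [dx, dy, dz], [rx, ry, rz]], ...]. A call has 1 to 12 rows; each row is the pose to reach, as a shift and turn from the pose commanded when the call began, along the tool's axes at that moment; what a row does not reach only later rows make up. A row lasts 1/12 s, in which the tool goes at most 41.7 mm and 7.16 degrees, less where a joint would pass 70% of its speed; a pose out of reach is approached as far as the arm can. A call with a gripper value outside its range is refused whole. The fingers move at their own pace and stop on an object; "squeeze" is the grip in N (left out, the last holds). Time passes only in rows, so rows that repeat a pose let the fingers close. It gives the time, the measured TCP pose, the force and the opening at its end, in the units of the state.
- readout.sense(): the state, without advancing time (a new reading comes with each control period).
- grab_frame(name): name is "side" or "top" or "wrist"; returns (picture, depth): 384x512x3 uint8, red, green, blue; 384x512 float32, mm along the optical axis (not along the pixel's ray), 0 where there is no reading.
- calibration(name): a dict with "vfov" (degrees; the focal length in pixels is half the picture's height over the tangent of half this angle, whatever the lens; pixels are square), "cx", "cy" (the principal point, pixels), "cam_to_world" (4x4, takes a point from camera to world coordinates). Camera axes: x right, y down, z forward; pixel columns grow to the right and rows downward; lengths in mm; the calibration is good to about 2 mm. A picture is of the moment at which its call begins: read the wrist's pose just before it. calibration takes no time and is no camera call; for the wrist camera it gives the pose at the moment of the call.
- r.sign_off(): hands the job in, once; it reports no verdict.
The state is a dict: "clock": time; "qpos": joint angles; "qvel": joint speeds; "joint_efforts": joint torques, N m; "eef_pos": TCP position; "tcp_rot": TCP orientation; "contact_force": force on the tool from outside, world axes, zero at the start; "wrist_torque": the same for the moment, N m; "opening": opening from 0.0 (shut) to 1.0 (fully open).
Only numpy, scipy, OpenCV 4.12 (cv2) and the standard library are available. Lean on these libraries where they do the work, as an engineer would, in place of code of your own. Each camera call takes 0.05 s, during which the arm holds its last target.

## Task

Take the citrus press apart for washing: its reaming cone is stuck on the drive spindle, so work it off by twisting it back and forth while pulling gently upwards, without lifting the press itself off the worktop, and then lift the strainer bowl off the press. Stand the cone and the strainer bowl side by side, each right way up, flat on the floor of the steel draining tray. Leave the press standing where it is and do not disturb the glass and the lemon beside it.

Things in the scene. Friction and masses are not known exactly. Their poses are not given: they have to be found in the camera images.
- press: motor base of a cordless citrus press: round steel housing, 132 mm in diameter, 70 mm high, loose on the worktop on a rubber foot, 1.45 kg. Origin at the centre of its underside, z up. On its axis a grey boss 28 mm in diameter rises from z = 70 to 108 mm, and from there the steel drive spindle, 20 mm in diameter, to z = 135 mm.
- cone: white ribbed reaming cone on top of the press, 54 mm in diameter with upright sides for its lower 36 mm, domed above, 65 mm high, 0.12 kg. Origin at the centre of its flat underside, z up along its axis. It starts on the spindle with its origin 108 mm above the press's underside, its x axis along the press's x axis.
- spindle_top (a point): top of the press's drive spindle, on its axis, 135 mm above its underside. Four sprung rubber nubs in the cone's hub clamp the spindle until the cone is drawn up 17 mm. A straight pull needs over 17 N, but press and bowl weigh only 16 N and would be lifted. While it is turned (about 0.2 N m) the cone slides up far easier: 2 mm of lift spread over each twist of 1 rad takes under 10 N. Lift only while turning.
- strainer: white strainer bowl on the press under the cone, 150 mm in diameter at the rim, 120 mm at its flat underside, 48 mm high, wall 3.5 mm, slotted floor 4 mm thick, 0.16 kg. Origin at the centre of its underside, z up. It sits loosely, origin 70 mm above the press's underside, held down only by the cone above it; raised 65 mm it is clear of the spindle.
- tube_top (a point): centre of the top of the tube in the strainer bowl's middle, 36 mm above the bowl's underside. The tube, 38 mm outside and 32 mm inside diameter, stands loosely round the press's boss; with the cone off, the bowl can be gripped by this tube from above (32 mm of it stand above the bowl's floor), or by its rim.
- tray: rectangular steel draining tray fixed on the worktop between the press and the sink, 200 mm along its x, 320 mm along its y, rim 18 mm high, 4 mm thick walls and floor. Origin at the centre of its underside, so the floor it offers is at z = 4 mm.
- glass: bystander: plain drinking glass, 81 mm in diameter, 91 mm high, standing further back, behind the gap between press and tray. Origin at the centre of its underside.
- lemon: bystander: the lemon behind the press (others lie far to the left), 71 x 53 x 51 mm. Origin under its centre.

How it is judged:
By the outcome, as a careful person would: the job done as asked, in the order asked, and still so for the second after the job is handed in, with the robot touching nothing.
It also fails if it takes over 72 s, if anything falls off the work surface, if the arm or the gripper's body presses on something with over 40 N, if the wrist force passes 120 N, or if a joint passes its speed limit or range.

## Working session

There is one attempt and no reset: what is moved stays moved. The work goes in short steps, Python scripts to look and compute and a tool call to move; the robot and the scene stay as the last step left them, time stands still between calls to the robot, and variables do not carry over. Pictures are saved under pics/ and viewed, and the job is handed in when it is done.

Besides the shell and the picture viewer there is one more tool, called by a JSON object that holds its "op" and its "data", one argument or row to a line. play_rows: Moves the arm, as the interface text tells. Its arguments: {"type":"object","properties":{"rows":{"type":"array"},"squeeze":{"type":"number"}},"required":["rows"]}

```bash
mkdir -p pics; cat > h.py <<'E'
import numpy as np, cv2
from rig import readout, grab_frame, calibration, r
def K(c,H=384):
    return H/2/np.tan(np.radians(c['vfov'])/2)
def snap(n,tag):
    c=calibration(n); im,d=grab_frame(n)
    np.savez(f'{tag}.npz',im=im,d=d,f=K(c),cx=c['cx'],cy=c['cy'],T=np.array(c['cam_to_world']))
    cv2.imwrite(f'pics/{tag}.png',cv2.cvtColor(im,cv2.COLOR_RGB2BGR))
    return c
def ld(tag): return np.load(f'{tag}.npz')
def pts(z,u,v):
    dd=z['d'][np.int32(v),np.int32(u)]
    p=np.stack([(u-z['cx'])/z['f']*dd,(v-z['cy'])/z['f']*dd,dd],-1)
    return p@z['T'][:3,:3].T+z['T'][:3,3]
def plane(z,u,v,h):
    u=np.asarray(u,float);v=np.asarray(v,float)
    p=np.stack([(u-z['cx'])/z['f'],(v-z['cy'])/z['f'],np.ones_like(u)],-1)@z['T'][:3,:3].T
    o=z['T'][:3,3]; return o+p*((h-o[2])/p[...,2])[...,None]
def cloud(z):
    v,u=np.mgrid[0:384,0:512]; return pts(z,u,v)
E
python3 - <<'E'
from h import *
print(readout.sense())
for n in ['side','top','wrist']:
    c=snap(n,n+'0'); print(n,c['vfov'],c['cx'],c['cy'],np.round(c['cam_to_world'],3).tolist())
a=np.vstack([np.hstack([cv2.imread('pics/side0.png'),cv2.imread('pics/top0.png')])]); cv2.imwrite('pics/st0.png',cv2.resize(a,(800,300)))
E
```

```text
{'clock': 0.0, 'qpos': array([-1.34539071e+00,  3.53668158e-01,  1.63411634e+00, -1.34910217e-05,
        1.15520643e+00, -2.40134554e-03]), 'qvel': array([ 0.00142477,  0.00067194,  0.00163896, -0.00140444, -0.00039486,
        0.0011444 ]), 'joint_efforts': array([ 3.64986110e-03, -6.05236530e+01, -3.42056036e+01,  3.87881232e-05,
        9.39180551e-03, -2.78488656e-06]), 'eef_pos': array([ 141.04128089, -608.39646067,  230.55680146]), 'tcp_rot': array([-3.14019435e+00,  8.97724034e-06,  2.27812422e-01]), 'contact_force': array([0.24933048, 0.30654481, 0.2145418 ]), 'wrist_torque': array([ 0.01466695,  0.07179414, -0.02406105]), 'opening': 0.9982859799364454}
side 49.26473530494667 258.3046861170429 185.67285713394062 [[-0.928, -0.184, 0.324, 297.166], [-0.372, 0.424, -0.825, 879.839], [0.014, -0.887, -0.462, 500.112], [0.0, 0.0, 0.0, 1.0]]
top 57.191055696252185 249.67042603184458 192.88915547279646 [[-0.015, -0.98, 0.2, 409.738], [-1.0, 0.015, -0.001, 136.175], [-0.002, -0.2, -0.98, 929.976], [0.0, 0.0, 0.0, 1.0]]
wrist 61.25565375988331 257.8634793989809 192.76730615314116 [[0.227, -0.925, -0.306, 219.344], [-0.974, -0.216, -0.069, -590.181], [-0.002, 0.314, -0.949, 374.419], [0.0, 0.0, 0.0, 1.0]]
```

View pics/side0.png

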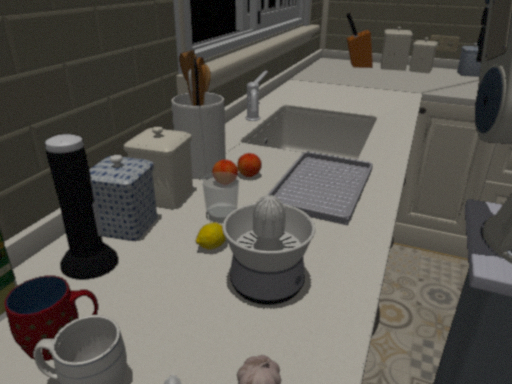

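View pics/top0.png

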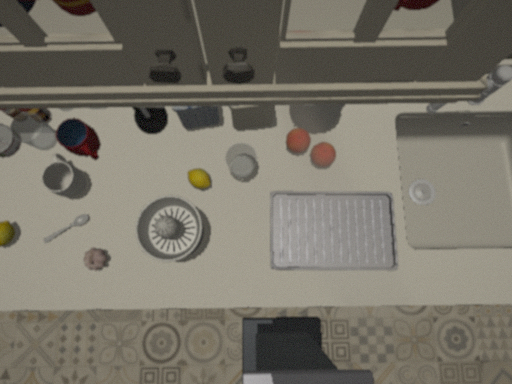

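View pics/wrist0.png

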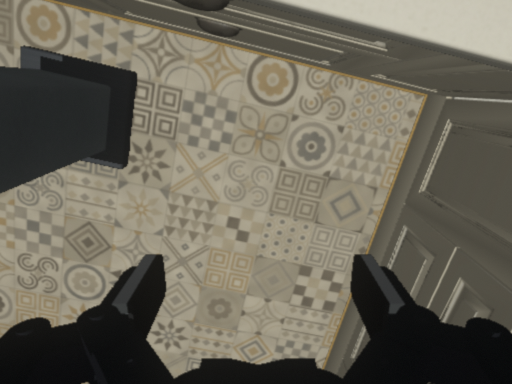

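Side view: the press is at (268,245) with the cone at (268,215), the tray at (322,183), the glass at (222,195) and the lemon at (212,236). Top view: the bowl and cone are at (170,228), the tray spans (271..395, 192..269), the glass is at (241,160) and the lemon at (200,178).

```bash
python3 - <<'E'
from h import *
P={}
for n in ['top0','side0']:
    z=ld(n); C=cloud(z)
    m=np.zeros((384,512),bool)
    if n=='top0': m[190:270,130:212]=1
    else: m[185:305,215:320]=1
    p=C[m]; print(n,'depth valid',(z['d'][m]>0).mean())
    tbl=C[275:300,20:300] if n=='top0' else C[230:300,330:370]
    print('table z',np.median(tbl[...,2]))
    print('max z',np.percentile(p[:,2],[99,99.9,100]))
    for lo,hi in [(100,113),(113,122),(125,140),(140,155),(155,165),(165,180)]:
        s=p[(p[:,2]>lo)&(p[:,2]<hi)]
        if len(s)>5:
            # circle fit
            A=np.c_[2*s[:,:2],np.ones(len(s))]; b=(s[:,:2]**2).sum(1); q=np.linalg.lstsq(A,b,rcond=None)[0]
            print(lo,hi,len(s),np.round(s.mean(0),1),'min',np.round(s.min(0),1),'max',np.round(s.max(0),1),'circ',np.round(q[:2],1),round(float(np.sqrt(q[2]+q[0]**2+q[1]**2)),1))
# tray
z=ld('top0');C=cloud(z)
u=C[188:275,262:405]
print('tray z med',np.median(C[205:258,285:382][...,2]))
s=u[(u[...,2]>10)]; print('tray rim',len(s),np.percentile(s,[1,50,99],0).round(1))
# corners by plane
for c in [(271,192),(391,192),(272,269),(396,268)]: print(c,plane(z,*c,18).round(1))
for nm,(a,b,c,d) in dict(glass=(140,185,222,262),lemon=(166,192,186,214)).items():
    u=C[a:b,c:d]; s=u[u[...,2]>8]; print(nm,np.percentile(s,[2,50,98],0).round(1).tolist())
# clutter height around
E
```

```text
top0 depth valid 0.9966463414634147
table z 1.09719407273451
max z [173.01676636 929.97631877 929.97631877]
100 113 299 [509.  350.6 106.4] min [427.5 256.7 100. ] max [567.6 394.4 113. ] circ [498.2 326.2] 67.5
113 122 556 [499.  330.7 119. ] min [420.6 248.2 113. ] max [572.9 402.1 122. ] circ [497.6 324.6] 72.1
125 140 43 [490.5 306.5 133.2] min [471.8 297.6 125.3] max [520.6 330.8 139.5] circ [497.6 324.4] 25.3
140 155 86 [491.5 313.5 149.3] min [472.3 297.7 140.2] max [521.7 349.7 155. ] circ [497.3 324.3] 23.9
155 165 126 [495.3 319.2 160.4] min [475.8 300.5 155. ] max [520.3 345.8 164.9] circ [497.5 324.2] 20.1
165 180 206 [496.9 323.6 169.8] min [477.6 305.3 165.1] max [516.7 344.3 177. ] circ [497.3 324.4] 12.6
side0 depth valid 0.9955555555555555
table z 1.1847943945511474
max z [170.78988101 500.11208281 500.11208281]
100 113 927 [490.9 337.7 106.6] min [422.6 253.4 100. ] max [565.6 399.2 113. ] circ [495.  326.3] 67.1
113 122 986 [491.1 335.7 118.5] min [418.8 249.  113. ] max [571.  402.4 122. ] circ [495.3 325.4] 68.2
125 140 263 [488.9 342.8 132.6] min [469.5 315.8 125. ] max [520.  352.5 140. ] circ [495.6 324.8] 25.5
140 155 290 [489.8 341.4 147.7] min [469.6 316.5 140.1] max [520.4 352.  155. ] circ [495.4 324.9] 24.2
155 165 227 [490.8 337.4 160. ] min [472.4 308.5 155. ] max [518.6 349.7 164.9] circ [495.1 326.2] 19.5
165 180 199 [493.4 330.8 169.6] min [478.6 309.9 165. ] max [513.1 345.6 175.5] circ [494.4 328. ] 11.2
tray z med 5.694148413806261
tray rim 1290 [[ 394.1 -237.6   10.2]
 [ 486.4  -82.1   22. ]
 [ 598.2  136.2  930. ]]
(271, 192) [597.1  78.7  18. ]
(391, 192) [ 592.4 -238.3   18. ]
(272, 269) [398.2  81.5  18. ]
(396, 268) [ 396.1 -232.3   18. ]
glass [[632.9, 120.4, 10.7], [684.7, 157.3, 37.7], [708.8, 192.7, 93.7]]
lemon [[610.8, 241.1, 27.7], [631.7, 266.1, 44.4], [659.5, 295.7, 53.4]]
```

```bash
python3 - <<'E'
import cv2,numpy as np
a=cv2.imread('pics/top0.png')[140:280,120:410]; cv2.imwrite('pics/t0c.png',cv2.resize(a,None,fx=2.75,fy=2.75,interpolation=cv2.INTER_CUBIC))
E
```

```text
(no output)
```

View pics/t0c.png

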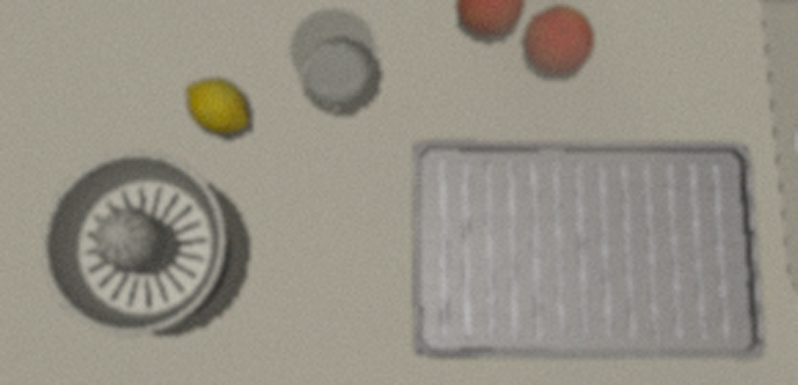

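```bash
cat >> h.py <<'E'
from scipy.spatial.transform import Rotation as Ro
def go(x,y,z,yaw,cmd=None):
    s=readout.sense(); R0=Ro.from_euler('xyz',s['tcp_rot']); p0=np.array(s['eef_pos'])
    if cmd is not None: p0=np.array(cmd[:3]); R0=Ro.from_euler('xyz',[np.pi,0,cmd[3]])
    R1=Ro.from_euler('xyz',[np.pi,0,yaw])
    print('shift cm',np.round(R0.inv().apply(np.array([x,y,z])-p0)/10,3).tolist(),'rot',np.round((R0.inv()*R1).as_rotvec(),4).tolist(),'q6',s['qpos'][5].round(3))
E
python3 -c "
from h import *
go(470,-78,340,1.415)"
```

```text
shift cm [44.024, -44.263, -10.88] rot [-0.001, -0.0007, -1.1872] q6 -0.002
```

{"op": "play_rows", "data": {
  "rows": [
    [0, [44.0, -44.3, -10.9], [0, 0, -1.187]],
    [0, [44.0, -44.3, -10.9], [0, 0, -1.187]],
    [0, [44.0, -44.3, -10.9], [0, 0, -1.187]],
    [0, [44.0, -44.3, -10.9], [0, 0, -1.187]],
    [0, [44.0, -44.3, -10.9], [0, 0, -1.187]],
    [0, [44.0, -44.3, -10.9], [0, 0, -1.187]],
    [0, [44.0, -44.3, -10.9], [0, 0, -1.187]],
    [0, [44.0, -44.3, -10.9], [0, 0, -1.187]],
    [0, [44.0, -44.3, -10.9], [0, 0, -1.187]],
    [0, [44.0, -44.3, -10.9], [0, 0, -1.187]],
    [0, [44.0, -44.3, -10.9], [0, 0, -1.187]],
    [0, [44.0, -44.3, -10.9], [0, 0, -1.187]]
  ]
}}

```text
clock: 1.15
eef_pos: [400.8, -188.1, 317.7]
tcp_rot: [3.141, 0.0, 1.415]
contact_force: [1.4, -1.7, -0.7]
opening: 1.0
```

```bash
python3 -c "
from h import *
go(470,-78,340,1.415)"
```

```text
shift cm [11.949, 5.131, -2.227] rot [0.0004, 0.0001, 0.0] q6 -0.286
```

{"op": "play_rows", "data": {
  "rows": [
    [0, [11.0, 4.7, -2.2], [0, 0, 0]],
    [0, [11.0, 4.7, -2.2], [0, 0, 0]],
    [0, [11.0, 4.7, -2.2], [0, 0, 0]],
    [0, [11.0, 4.7, -2.2], [0, 0, 0]],
    [0, [11.0, 4.7, -2.2], [0, 0, 0]],
    [0, [11.0, 4.7, -2.2], [0, 0, 0]]
  ]
}}

```text
clock: 1.65
eef_pos: [463.4, -88.7, 338.9]
tcp_rot: [-3.141, 0.0, 1.416]
contact_force: [0.0, 0.2, 0.5]
opening: 1.002
```

```bash
python3 -c "
from h import *
print(readout.sense()['qvel'].round(3))
snap('wrist','wt1')
go(450,325,330,2.15)"
```

```text
[-0.029 -0.005  0.01   0.    -0.001 -0.001]
shift cm [40.711, -7.747, 0.873] rot [-0.0011, -0.0, -0.7354] q6 -0.037
```

View pics/wt1.png

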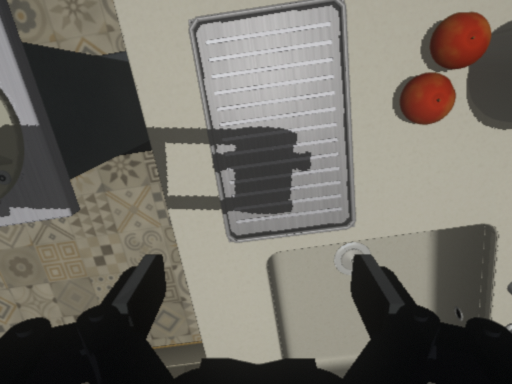

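Wrist view over the tray: the outer corners are at about (190,18), (345,1), (354,228) and (227,240).

```bash
python3 - <<'E'
from h import *
z=ld('wt1')
q=[plane(z,*c,18) for c in [(190,18),(345,1),(354,228),(227,240)]]
for a in q: print(a.round(1))
print('centre',np.mean(q,0).round(1), 'yaws',[np.degrees(np.arctan2(*(q[1]-q[0])[1::-1])),np.degrees(np.arctan2(*(q[1]-q[2])[1::-1]))])
C=cloud(z); print('floor z',np.percentile(C[40:120,230:320][...,2],[10,50,90]),'wall rim', np.percentile(C[20:220,185:360][...,2],[99]),'table',np.median(C[60:150,150:180][...,2]))
E
```

```text
[401.7  86.   18. ]
[599.2  74.7  18. ]
[ 591.1 -240.6   18. ]
[ 391.  -230.7   18. ]
centre [495.7 -77.6  18. ] yaws [np.float64(-3.280963014637355), np.float64(88.53580611541597)]
floor z [4.01677571 5.19921092 6.40882713] wall rim [23.24322861] table 1.1711919399257056
```

{"op": "play_rows", "data": {
  "rows": [
    [0, [40.7, -7.7, 0.8], [0, 0, -0.735]],
    [0, [40.7, -7.7, 0.8], [0, 0, -0.735]],
    [0, [40.7, -7.7, 0.8], [0, 0, -0.735]],
    [0, [40.7, -7.7, 0.8], [0, 0, -0.735]],
    [0, [40.7, -7.7, 0.8], [0, 0, -0.735]],
    [0, [40.7, -7.7, 0.8], [0, 0, -0.735]],
    [0, [40.7, -7.7, 0.8], [0, 0, -0.735]],
    [0, [40.7, -7.7, 0.8], [0, 0, -0.735]],
    [0, [40.7, -7.7, 0.8], [0, 0, -0.735]],
    [0, [40.7, -7.7, 0.8], [0, 0, -0.735]],
    [0, [40.7, -7.7, 0.8], [0, 0, -0.735]],
    [0, [40.7, -7.7, 0.8], [0, 0, -0.735]]
  ]
}}

```text
clock: 2.7
eef_pos: [451.1, 325.4, 330.4]
tcp_rot: [-3.14, 0.0, 2.151]
contact_force: [0.6, -1.1, 0.1]
opening: 1.003
```

```bash
python3 -c "
from h import *
s=readout.sense();print(s['qvel'].round(3),s['eef_pos'],s['tcp_rot'])
snap('wrist','wp1')"
```

```text
[-0.04  -0.025  0.025 -0.012  0.01  -0.016] [451.09132989 325.38061949 330.43679803] [-3.14009226e+00  3.47524612e-04  2.15068518e+00]
```

View pics/wp1.png

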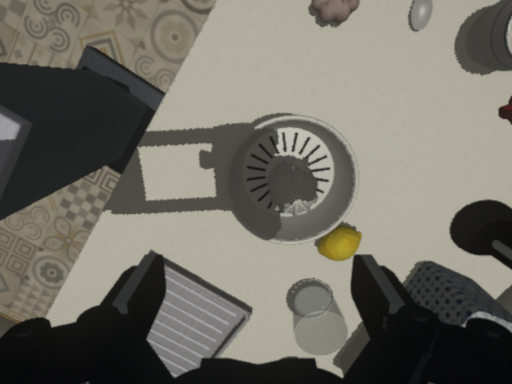

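```bash
cat >> h.py <<'E'
def circ(s):
    A=np.c_[2*s[:,:2],np.ones(len(s))]; b=(s[:,:2]**2).sum(1); q=np.linalg.lstsq(A,b,rcond=None)[0]
    return np.round([*q[:2],np.sqrt(q[2]+q[0]**2+q[1]**2)],1)
E
python3 - <<'E'
from h import *
z=ld('wp1');C=cloud(z)
p=C[100:260,215:365].reshape(-1,3); p=p[np.hypot(p[:,0]-496,p[:,1]-325)<85]
for lo,hi in [(100,113),(116,122),(120,140),(140,152),(152,165),(165,172),(170,180)]:
    s=p[(p[:,2]>lo)&(p[:,2]<hi)]
    if len(s)>20: print(lo,hi,len(s),s.min(0).round(1),s.max(0).round(1),circ(s))
print(np.percentile(p[:,2],99.9))
go(496.5,325,200,2.15)
# rim ellipse by plane: outer white contour bounding
im=cv2.cvtColor(z['im'],cv2.COLOR_RGB2HSV)
E
```

```text
100 113 1455 [425.4 254.3 100. ] [566.3 394.9 113. ] [495.8 324.8  68.4]
116 122 2304 [418.6 248.3 116. ] [571.8 401.8 122. ] [495.3 325.1  72.4]
120 140 1566 [419.1 249.1 120. ] [571.1 401.2 140. ] [496.6 324.3  68.8]
140 152 261 [469.6 299.1 140. ] [520.1 351.9 151.9] [495.7 324.9  24.8]
152 165 710 [471.2 301.  152. ] [518.9 350.4 165. ] [494.9 325.4  20.2]
165 172 577 [476.7 306.2 165. ] [513.8 344.  172. ] [495.4 325.   13.9]
170 180 410 [481.6 312.8 170. ] [508.6 339.8 175.8] [495.2 325.5   8.4]
351.41278057584947
shift cm [-2.404, 3.859, 13.057] rot [-0.0016, 0.0006, -0.0005] q6 0.042
```

```bash
python3 -c "
from h import *
go(495.6,325,111,2.15)"
```

```text
shift cm [-2.349, 3.798, 21.957] rot [-0.0016, 0.0006, -0.0005] q6 0.042
```

Move above the cone first, then straight down in stages.

{"op": "play_rows", "data": {
  "rows": [
    [0, [-2.35, 3.8, 3.0], [0, 0, 0]],
    [0, [-2.35, 3.8, 6.0], [0, 0, 0]],
    [0, [-2.35, 3.8, 9.0], [0, 0, 0]],
    [0, [-2.35, 3.8, 11.0], [0, 0, 0]],
    [0, [-2.35, 3.8, 13.0], [0, 0, 0]],
    [0, [-2.35, 3.8, 13.0], [0, 0, 0]]
  ]
}}

```text
clock: 3.25
eef_pos: [494.2, 322.5, 197.3]
tcp_rot: [-3.135, 0.0, 2.147]
contact_force: [-0.2, -0.0, -0.4]
opening: 0.996
```

```bash
python3 -c "
from h import *
go(495.6,325,111,2.15)
s=readout.sense();print(s['eef_pos'],s['contact_force'],s['wrist_torque'])"
```

```text
shift cm [0.142, 0.311, 8.633] rot [-0.007, 0.0004, -0.0032] q6 0.0
[494.24844482 322.47751271 197.34630745] [-0.15264145 -0.02235904 -0.38940435] [-0.01169855  0.05862704  0.00541003]
```

{"op": "play_rows", "data": {
  "rows": [
    [0, [0.14, 0.28, 2.0], [-0.006, 0, 0]],
    [0, [0.14, 0.28, 4.0], [-0.006, 0, 0]],
    [0, [0.14, 0.28, 6.0], [-0.006, 0, 0]],
    [0, [0.14, 0.28, 7.0], [-0.006, 0, 0]],
    [0, [0.14, 0.28, 7.0], [-0.006, 0, 0]]
  ]
}}

```text
clock: 3.67
eef_pos: [496.8, 327.4, 130.3]
tcp_rot: [3.138, 0.0, 2.148]
contact_force: [0.1, -0.8, 0.2]
opening: 0.996
```

```bash
python3 -c "
from h import *
go(495.6,325,111,2.15)
s=readout.sense();print(s['eef_pos'],s['contact_force'],s['wrist_torque'],s['tcp_rot'])
snap('wrist','wp2');snap('side','sp2')
go(495.6,325,111,2.15)
z=ld('sp2')
cv2.imwrite('pics/sp2c.png',cv2.resize(cv2.cvtColor(z['im'][120:320,190:390],cv2.COLOR_RGB2BGR),(600,600)))"
```

```text
shift cm [-0.131, -0.238, 1.925] rot [0.0032, 0.0002, -0.0017] q6 0.003
[496.82643952 327.36156618 130.25439788] [ 0.10384698 -0.75479149  0.22541116] [-0.05375874 -0.00816085 -0.00304402] [3.13842198e+00 1.79674023e-04 2.14831394e+00]
shift cm [-0.181, -0.417, 2.136] rot [0.0067, 0.0001, -0.0012] q6 0.003
```

View pics/wp2.png

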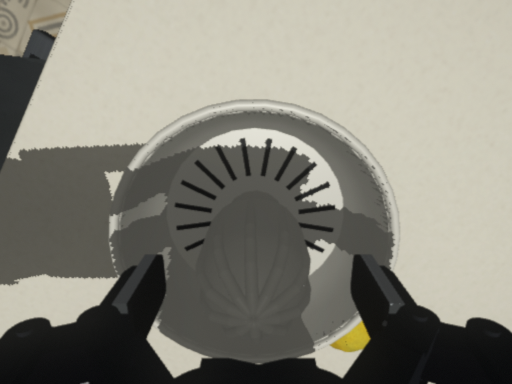

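View pics/sp2c.png

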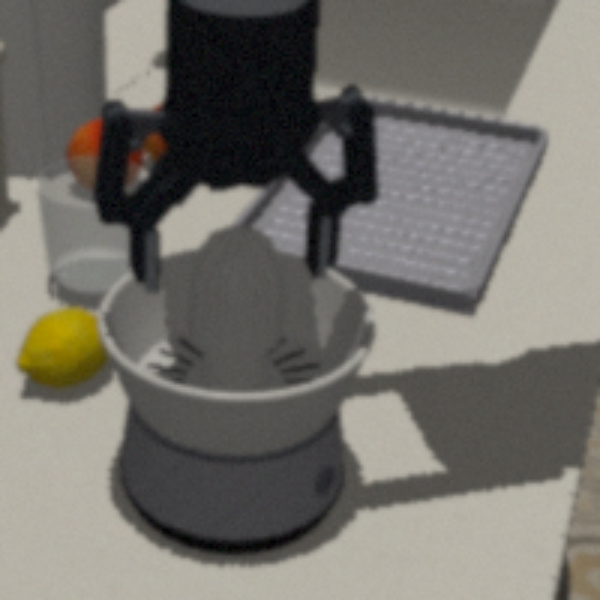

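{"op": "play_rows", "data": {
  "rows": [
    [0, [-0.18, -0.4, 0.7], [0.006, 0, 0]],
    [0, [-0.18, -0.4, 1.4], [0.006, 0, 0]],
    [0, [-0.18, -0.4, 2.1], [0.006, 0, 0]],
    [0, [-0.18, -0.4, 2.1], [0.006, 0, 0]],
    [0, [-0.18, -0.4, 2.1], [0.006, 0, 0]],
    [0, [-0.18, -0.4, 2.1], [0.006, 0, 0]]
  ]
}}

```text
clock: 4.27
eef_pos: [495.1, 325.7, 110.3]
tcp_rot: [-3.142, 0.0, 2.15]
contact_force: [-0.5, 0.2, 0.3]
opening: 0.998
```

```bash
python3 -c "
from h import *
go(495.6,325,111,2.15)
s=readout.sense();print(s['eef_pos'],s['contact_force'],s['wrist_torque'],s['tcp_rot'],s['qvel'].round(3))"
```

```text
shift cm [-0.084, 0.007, -0.072] rot [-0.0, 0.0, -0.0001] q6 0.0
[495.07764613 325.66650806 110.27788586] [-0.48582157  0.24075512  0.25828709] [ 0.01409358 -0.01642578  0.01811161] [-3.14156318e+00  6.23902181e-06  2.14988434e+00] [ 0.    -0.004 -0.003  0.004 -0.     0.001]
```

Good. Close the grip.

{"op": "play_rows", "data": {
  "rows": [
    [255, [0, 0, 0], [0, 0, 0]],
    [255, [0, 0, 0], [0, 0, 0]],
    [255, [0, 0, 0], [0, 0, 0]],
    [255, [0, 0, 0], [0, 0, 0]],
    [255, [0, 0, 0], [0, 0, 0]],
    [255, [0, 0, 0], [0, 0, 0]],
    [255, [0, 0, 0], [0, 0, 0]],
    [255, [0, 0, 0], [0, 0, 0]]
  ],
  "squeeze": 50
}}

```text
clock: 4.93
eef_pos: [495.0, 325.7, 110.6]
tcp_rot: [3.141, -0.0, 2.15]
contact_force: [-2.0, -0.7, 5.8]
opening: 0.626
```

```bash
python3 -c "
from h import *
s=readout.sense();print(s['eef_pos'],s['contact_force'],s['wrist_torque'],s['tcp_rot'],s['opening'])
snap('side','sp3')
z=ld('sp3')
cv2.imwrite('pics/sp3c.png',cv2.resize(cv2.cvtColor(z['im'][120:320,190:390],cv2.COLOR_RGB2BGR),(600,600)))"
```

```text
[495.02045439 325.65840365 110.57885281] [-2.02551743 -0.65445498  5.8491449 ] [-0.06395252  0.25072054 -0.03636879] [ 3.14142159e+00 -1.03288869e-04  2.14982066e+00] 0.6260067569588124
```

View pics/sp3c.png

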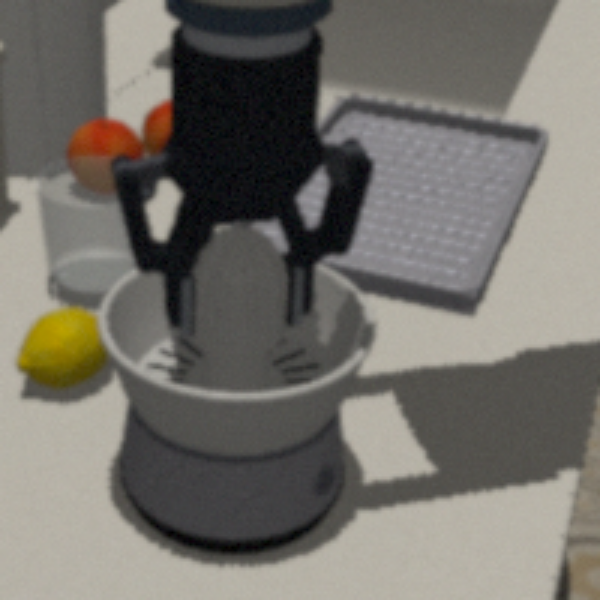

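{"op": "play_rows", "data": {
  "rows": [
    [255, [0, 0, 0], [0, 0, 0.1]],
    [255, [0, 0, -0.02], [0, 0, 0.2]],
    [255, [0, 0, -0.04], [0, 0, 0.3]],
    [255, [0, 0, -0.06], [0, 0, 0.4]],
    [255, [0, 0, -0.08], [0, 0, 0.5]],
    [255, [0, 0, -0.1], [0, 0, 0.6]]
  ]
}}

```text
clock: 5.48
eef_pos: [495.5, 326.0, 111.1]
tcp_rot: [3.14, -0.001, 1.545]
contact_force: [2.1, 2.7, -5.2]
opening: 0.621
```

```bash
python3 -c "
from h import *
s=readout.sense();print(s['eef_pos'],s['contact_force'],s['wrist_torque'],s['tcp_rot'],s['opening'],s['qpos'][5])"
```

```text
[495.54439245 325.99849635 111.05745168] [ 2.14107951  2.69770336 -5.20935928] [ 0.50253095 -0.45113001  0.21046227] [ 3.14045954e+00 -7.89642447e-04  1.54526375e+00] 0.6214341283005235 0.6048774730765507
```

{"op": "play_rows", "data": {
  "rows": [
    [255, [0, 0, 0], [0, 0, -0.1]],
    [255, [0, 0, -0.02], [0, 0, -0.2]],
    [255, [0, 0, -0.04], [0, 0, -0.3]],
    [255, [0, 0, -0.06], [0, 0, -0.4]],
    [255, [0, 0, -0.08], [0, 0, -0.5]],
    [255, [0, 0, -0.1], [0, 0, -0.6]],
    [255, [0, 0, -0.12], [0, 0, -0.7]],
    [255, [0, 0, -0.14], [0, 0, -0.8]],
    [255, [0, 0, -0.16], [0, 0, -0.9]],
    [255, [0, 0, -0.18], [0, 0, -1.0]],
    [255, [0, 0, -0.2], [0, 0, -1.1]],
    [255, [0, 0, -0.22], [0, 0, -1.2]]
  ]
}}

```text
clock: 6.48
eef_pos: [494.6, 325.1, 112.7]
tcp_rot: [-3.141, -0.001, 2.754]
contact_force: [-0.6, -2.2, -2.8]
opening: 0.624
```

```bash
python3 -c "
from h import *
s=readout.sense();print(s['eef_pos'],s['contact_force'],s['wrist_torque'],s['tcp_rot'],s['opening'],s['qpos'][5])
snap('side','sp4');snap('wrist','wp4')
z=ld('sp4')
a=cv2.resize(cv2.cvtColor(z['im'][180:310,210:330],cv2.COLOR_RGB2BGR),None,fx=3.2,fy=3.2)
b=cv2.resize(cv2.cvtColor(ld('sp3')['im'][180:310,210:330],cv2.COLOR_RGB2BGR),None,fx=3.2,fy=3.2)
cv2.imwrite('pics/sp4c.png',np.hstack([b,a]))"
```

```text
[494.56828548 325.12213297 112.74179091] [-0.64841339 -2.20809382 -2.76422027] [-0.2266221   0.20438159 -0.19753588] [-3.14050888e+00 -7.15732598e-04  2.75435502e+00] 0.6236037654057834 -0.6045065293295805
```

View pics/sp4c.png

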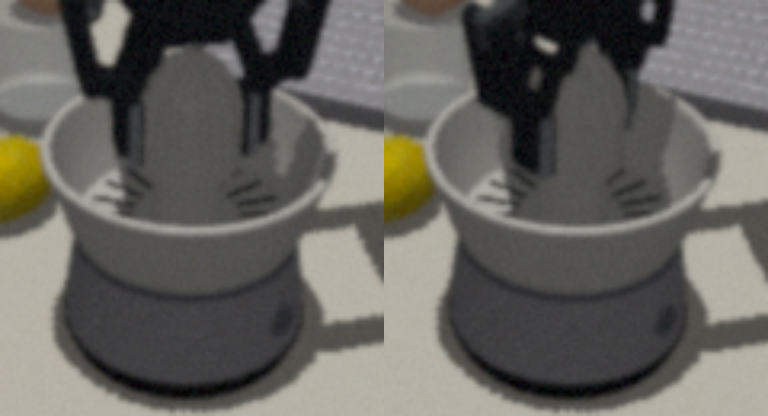

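View pics/wp4.png

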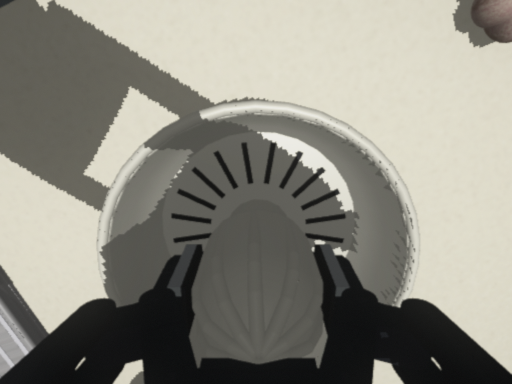

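Press and bowl haven't turned or lifted: the base mark is at (280,320) in both halves. Continuing.

{"op": "play_rows", "data": {
  "rows": [
    [255, [0, 0, 0], [0, 0, 0.1]],
    [255, [0, 0, -0.02], [0, 0, 0.2]],
    [255, [0, 0, -0.04], [0, 0, 0.3]],
    [255, [0, 0, -0.06], [0, 0, 0.4]],
    [255, [0, 0, -0.08], [0, 0, 0.5]],
    [255, [0, 0, -0.1], [0, 0, 0.6]],
    [255, [0, 0, -0.12], [0, 0, 0.7]],
    [255, [0, 0, -0.14], [0, 0, 0.8]],
    [255, [0, 0, -0.16], [0, 0, 0.9]],
    [255, [0, 0, -0.18], [0, 0, 1.0]],
    [255, [0, 0, -0.2], [0, 0, 1.1]],
    [255, [0, 0, -0.22], [0, 0, 1.2]]
  ]
}}

```text
clock: 7.58
eef_pos: [495.6, 326.2, 115.5]
tcp_rot: [3.14, -0.001, 1.541]
contact_force: [3.0, 0.8, -5.2]
opening: 0.628
```

{"op": "play_rows", "data": {
  "rows": [
    [255, [0, 0, 0], [0, 0, -0.1]],
    [255, [0, 0, -0.02], [0, 0, -0.2]],
    [255, [0, 0, -0.04], [0, 0, -0.3]],
    [255, [0, 0, -0.06], [0, 0, -0.4]],
    [255, [0, 0, -0.08], [0, 0, -0.5]],
    [255, [0, 0, -0.1], [0, 0, -0.6]],
    [255, [0, 0, -0.12], [0, 0, -0.7]],
    [255, [0, 0, -0.14], [0, 0, -0.8]],
    [255, [0, 0, -0.16], [0, 0, -0.9]],
    [255, [0, 0, -0.18], [0, 0, -1.0]],
    [255, [0, 0, -0.2], [0, 0, -1.1]],
    [255, [0, 0, -0.22], [0, 0, -1.2]]
  ]
}}

```text
clock: 8.58
eef_pos: [494.9, 325.3, 117.3]
tcp_rot: [-3.141, -0.0, 2.75]
contact_force: [0.7, 1.4, -3.9]
opening: 0.623
```

```bash
python3 -c "
from h import *
s=readout.sense();print(s['eef_pos'],s['contact_force'],s['wrist_torque'],s['tcp_rot'],s['opening'],s['qpos'][5])
snap('side','sp5');snap('wrist','wp5')
z=ld('sp5')
a=cv2.resize(cv2.cvtColor(z['im'][180:310,210:330],cv2.COLOR_RGB2BGR),None,fx=3.2,fy=3.2)
b=cv2.resize(cv2.cvtColor(ld('wp5')['im'],cv2.COLOR_RGB2BGR),(416,312))
b=cv2.copyMakeBorder(b,0,104,0,0,cv2.BORDER_CONSTANT)
cv2.imwrite('pics/sp5c.png',np.hstack([b,a]))"
```

```text
[494.86583646 325.32168539 117.34150029] [ 0.68855295  1.44955708 -3.86781921] [ 0.2634209   0.02729488 -0.174224  ] [-3.14109576e+00 -3.09306949e-04  2.75033706e+00] 0.6232146466800484 -0.6004836046260063
```

View pics/sp5c.png

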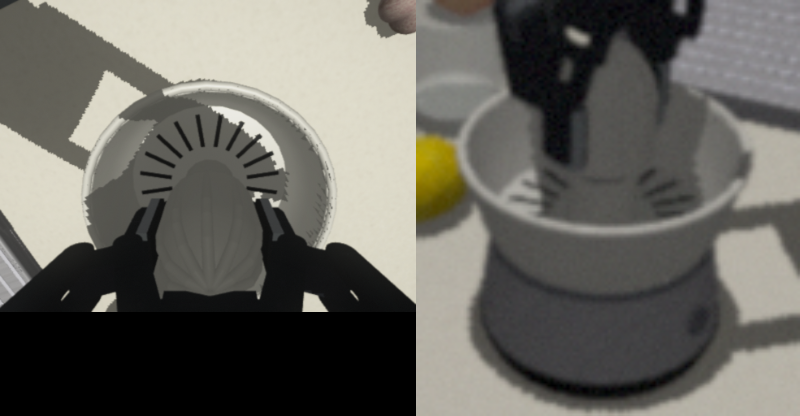

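The cone's lower edge now shows above the tube at (605,180), and the press stands still. Continuing.

{"op": "play_rows", "data": {
  "rows": [
    [255, [0, 0, 0], [0, 0, 0.1]],
    [255, [0, 0, -0.02], [0, 0, 0.2]],
    [255, [0, 0, -0.04], [0, 0, 0.3]],
    [255, [0, 0, -0.06], [0, 0, 0.4]],
    [255, [0, 0, -0.08], [0, 0, 0.5]],
    [255, [0, 0, -0.1], [0, 0, 0.6]],
    [255, [0, 0, -0.12], [0, 0, 0.7]],
    [255, [0, 0, -0.14], [0, 0, 0.8]],
    [255, [0, 0, -0.16], [0, 0, 0.9]],
    [255, [0, 0, -0.18], [0, 0, 1.0]],
    [255, [0, 0, -0.2], [0, 0, 1.1]],
    [255, [0, 0, -0.22], [0, 0, 1.2]]
  ]
}}

```text
clock: 9.68
eef_pos: [495.6, 326.2, 120.1]
tcp_rot: [3.14, -0.001, 1.539]
contact_force: [3.2, 2.5, -5.0]
opening: 0.627
```

{"op": "play_rows", "data": {
  "rows": [
    [255, [0, 0, 0], [0, 0, -0.1]],
    [255, [0, 0, -0.02], [0, 0, -0.2]],
    [255, [0, 0, -0.04], [0, 0, -0.3]],
    [255, [0, 0, -0.06], [0, 0, -0.4]],
    [255, [0, 0, -0.08], [0, 0, -0.5]],
    [255, [0, 0, -0.1], [0, 0, -0.6]],
    [255, [0, 0, -0.12], [0, 0, -0.7]],
    [255, [0, 0, -0.14], [0, 0, -0.8]],
    [255, [0, 0, -0.16], [0, 0, -0.9]],
    [255, [0, 0, -0.18], [0, 0, -1.0]],
    [255, [0, 0, -0.2], [0, 0, -1.1]],
    [255, [0, 0, -0.22], [0, 0, -1.2]]
  ]
}}

```text
clock: 10.68
eef_pos: [494.8, 325.3, 121.9]
tcp_rot: [-3.141, -0.0, 2.748]
contact_force: [-0.0, -0.7, -3.6]
opening: 0.621
```

{"op": "play_rows", "data": {
  "rows": [
    [255, [0, 0, 0], [0, 0, 0.1]],
    [255, [0, 0, -0.02], [0, 0, 0.2]],
    [255, [0, 0, -0.04], [0, 0, 0.3]],
    [255, [0, 0, -0.06], [0, 0, 0.4]],
    [255, [0, 0, -0.08], [0, 0, 0.5]],
    [255, [0, 0, -0.1], [0, 0, 0.6]],
    [255, [0, 0, -0.12], [0, 0, 0.7]],
    [255, [0, 0, -0.14], [0, 0, 0.8]],
    [255, [0, 0, -0.16], [0, 0, 0.9]],
    [255, [0, 0, -0.18], [0, 0, 1.0]],
    [255, [0, 0, -0.2], [0, 0, 1.1]],
    [255, [0, 0, -0.22], [0, 0, 1.2]]
  ]
}}

```text
clock: 11.68
eef_pos: [495.7, 326.2, 124.7]
tcp_rot: [3.14, -0.001, 1.539]
contact_force: [2.3, 1.6, -3.5]
opening: 0.625
```

{"op": "play_rows", "data": {
  "rows": [
    [255, [0, 0, 0], [0, 0, -0.1]],
    [255, [0, 0, -0.02], [0, 0, -0.2]],
    [255, [0, 0, -0.04], [0, 0, -0.3]],
    [255, [0, 0, -0.06], [0, 0, -0.4]],
    [255, [0, 0, -0.08], [0, 0, -0.5]],
    [255, [0, 0, -0.1], [0, 0, -0.6]],
    [255, [0, 0, -0.12], [0, 0, -0.7]],
    [255, [0, 0, -0.14], [0, 0, -0.8]],
    [255, [0, 0, -0.16], [0, 0, -0.9]],
    [255, [0, 0, -0.18], [0, 0, -1.0]],
    [255, [0, 0, -0.2], [0, 0, -1.1]],
    [255, [0, 0, -0.22], [0, 0, -1.2]]
  ]
}}

```text
clock: 12.68
eef_pos: [495.0, 325.5, 127.0]
tcp_rot: [-3.142, -0.0, 2.748]
contact_force: [-1.7, -1.1, 2.5]
opening: 0.623
```

```bash
python3 -c "
from h import *
s=readout.sense();print(s['eef_pos'],s['contact_force'],s['wrist_torque'],s['tcp_rot'],s['opening'],s['qpos'][5])
snap('side','sp6')
z=ld('sp6')
a=cv2.resize(cv2.cvtColor(z['im'][180:310,210:330],cv2.COLOR_RGB2BGR),None,fx=3.2,fy=3.2)
cv2.imwrite('pics/sp6c.png',a)"
```

```text
[494.95203657 325.54721578 126.95024608] [-1.67832706 -1.12749074  2.4734988 ] [-0.16178986  0.21094211 -0.07546763] [-3.14156105e+00 -5.07961232e-05  2.74820534e+00] 0.623494150919164 -0.5981795589006899
```

View pics/sp6c.png

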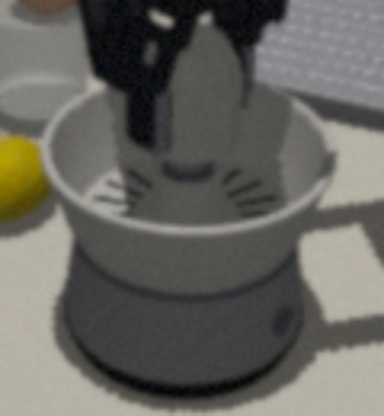

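{"op": "play_rows", "data": {
  "rows": [
    [255, [0, 0, 0], [0, 0, 0.1]],
    [255, [0, 0, -0.02], [0, 0, 0.2]],
    [255, [0, 0, -0.04], [0, 0, 0.3]],
    [255, [0, 0, -0.06], [0, 0, 0.4]],
    [255, [0, 0, -0.08], [0, 0, 0.5]],
    [255, [0, 0, -0.1], [0, 0, 0.6]],
    [255, [0, 0, -0.12], [0, 0, 0.7]],
    [255, [0, 0, -0.14], [0, 0, 0.8]],
    [255, [0, 0, -0.16], [0, 0, 0.9]],
    [255, [0, 0, -0.18], [0, 0, 1.0]],
    [255, [0, 0, -0.2], [0, 0, 1.1]],
    [255, [0, 0, -0.22], [0, 0, 1.2]]
  ]
}}

```text
clock: 13.73
eef_pos: [495.1, 325.6, 128.8]
tcp_rot: [3.141, -0.0, 1.537]
contact_force: [-0.4, -0.2, -0.7]
opening: 0.629
```

{"op": "play_rows", "data": {
  "rows": [
    [255, [0, 0, 0], [0, 0, -0.1]],
    [255, [0, 0, -0.02], [0, 0, -0.2]],
    [255, [0, 0, -0.05], [0, 0, -0.3]],
    [255, [0, 0, -0.1], [0, 0, -0.4]],
    [255, [0, 0, -0.15], [0, 0, -0.5]],
    [255, [0, 0, -0.2], [0, 0, -0.6]],
    [255, [0, 0, -0.25], [0, 0, -0.6]]
  ]
}}

```text
clock: 14.32
eef_pos: [495.1, 325.6, 131.3]
tcp_rot: [3.141, 0.0, 2.148]
contact_force: [-0.7, 0.6, -1.6]
opening: 0.629
```

```bash
python3 -c "
from h import *
s=readout.sense();print(s['eef_pos'],s['contact_force'],s['wrist_torque'],s['tcp_rot'],s['opening'],s['qpos'][5])"
```

```text
[495.086838   325.58585711 131.30608576] [-0.71247621  0.64800806 -1.6180669 ] [0.02096513 0.02800455 0.00393345] [3.14147351e+00 1.48622309e-05 2.14759941e+00] 0.6293380111733674 0.0024083921866622894
```

{"op": "play_rows", "data": {
  "rows": [
    [255, [0, 0, -0.5], [0, 0, 0]],
    [255, [0, 0, -1.5], [0, 0, 0]],
    [255, [0, 0, -3.0], [0, 0, 0]],
    [255, [0, 0, -5.0], [0, 0, 0]],
    [255, [0, 0, -7.0], [0, 0, 0]],
    [255, [0, 0, -8.5], [0, 0, 0]],
    [255, [0, 0, -8.5], [0, 0, 0]]
  ]
}}

```text
clock: 14.9
eef_pos: [496.8, 326.7, 220.7]
tcp_rot: [3.135, -0.0, 2.146]
contact_force: [0.5, 0.4, -0.9]
opening: 0.627
```

```bash
python3 -c "
from h import *
s=readout.sense();print(s['eef_pos'],s['contact_force'],s['wrist_torque'],s['tcp_rot'],s['opening'],s['qpos'][5])
snap('side','sp7')
go(495,-155,200,1.27)"
```

```text
[496.80757977 326.73295169 220.66646534] [ 0.5254072   0.39871821 -0.89017507] [ 0.06594019 -0.03288235 -0.00943376] [ 3.13526992e+00 -3.66800217e-05  2.14573252e+00] 0.6266699128727671 0.004275719069870151
shift cm [-40.309, -26.3, 1.755] rot [0.004, -0.0019, 0.8765] q6 0.004
```

View pics/sp7.png

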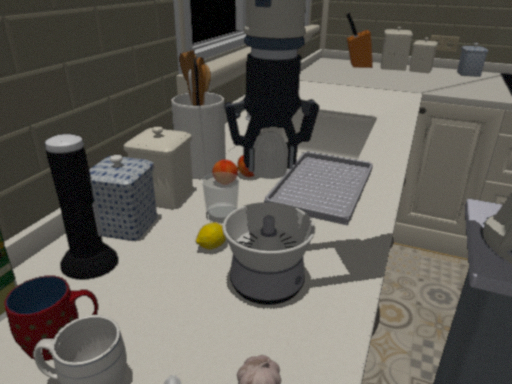

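The cone is off and held at (270,155). The bare spindle shows at (268,228), and press, bowl, glass and lemon are unmoved. Carrying it to the tray.

{"op": "play_rows", "data": {
  "rows": [
    [255, [-40.3, -26.3, 1.7], [0, 0, 0.877]],
    [255, [-40.3, -26.3, 1.7], [0, 0, 0.877]],
    [255, [-40.3, -26.3, 1.7], [0, 0, 0.877]],
    [255, [-40.3, -26.3, 1.7], [0, 0, 0.877]],
    [255, [-40.3, -26.3, 1.7], [0, 0, 0.877]],
    [255, [-40.3, -26.3, 1.7], [0, 0, 0.877]],
    [255, [-40.3, -26.3, 1.7], [0, 0, 0.877]],
    [255, [-40.3, -26.3, 1.7], [0, 0, 0.877]],
    [255, [-40.3, -26.3, 1.7], [0, 0, 0.877]],
    [255, [-40.3, -26.3, 1.7], [0, 0, 0.877]],
    [255, [-40.3, -26.3, 1.7], [0, 0, 0.877]],
    [255, [-40.3, -26.3, 1.7], [0, 0, 0.877]]
  ]
}}

```text
clock: 15.95
eef_pos: [494.5, -159.2, 198.4]
tcp_rot: [-3.141, 0.001, 1.269]
contact_force: [0.5, -0.0, -1.1]
opening: 0.627
```

{"op": "play_rows", "data": {
  "rows": [
    [255, [0, 0, 0], [0, 0, 0]],
    [255, [0, 0, 0], [0, 0, 0]],
    [255, [0, 0, 0], [0, 0, 0]]
  ]
}}

```text
clock: 16.2
eef_pos: [494.8, -155.1, 198.6]
tcp_rot: [-3.14, -0.0, 1.271]
contact_force: [0.2, -0.1, -1.0]
opening: 0.623
```

```bash
python3 -c "
from h import *
s=readout.sense();print(s['eef_pos'],s['contact_force'],s['wrist_torque'],s['tcp_rot'],s['opening'],s['qpos'][5])
snap('side','sp8');snap('wrist','wp8')
go(495,-155,25,1.27)"
```

```text
[ 494.79233327 -155.14908885  198.58521507] [ 0.2083728  -0.10631465 -0.97740655] [ 0.01533727 -0.03275503  0.03712062] [-3.14000922e+00 -4.10127279e-04  1.27088051e+00] 0.6231770603468719 -0.007336327216787272
shift cm [-0.053, 0.011, 17.398] rot [-0.0008, -0.0002, 0.0032] q6 -0.008
```

View pics/sp8.png

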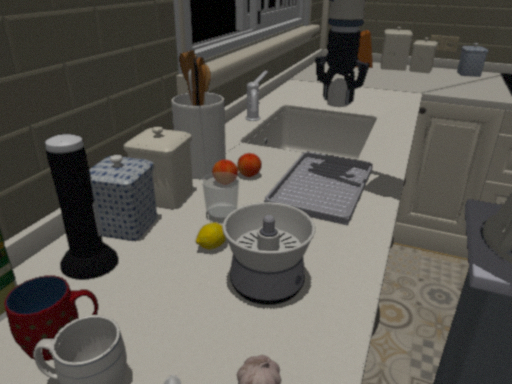

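View pics/wp8.png

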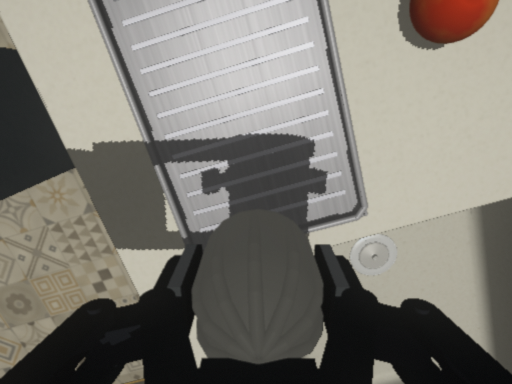

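The cone is upright in the jaws above the tray's right half. Lowering.

{"op": "play_rows", "data": {
  "rows": [
    [255, [0, 0, 2.5], [0, 0, 0]],
    [255, [0, 0, 5.0], [0, 0, 0]],
    [255, [0, 0, 7.5], [0, 0, 0]],
    [255, [0, 0, 10.0], [0, 0, 0]],
    [255, [0, 0, 12.5], [0, 0, 0]],
    [255, [0, 0, 15.0], [0, 0, 0]],
    [255, [0, 0, 16.5], [0, 0, 0]],
    [255, [0, 0, 17.4], [0, 0, 0]],
    [255, [0, 0, 17.4], [0, 0, 0]],
    [255, [0, 0, 17.4], [0, 0, 0]]
  ]
}}

```text
clock: 17.13
eef_pos: [495.6, -155.0, 25.5]
tcp_rot: [-3.141, -0.0, 1.274]
contact_force: [0.1, 0.4, -1.3]
opening: 0.628
```

{"op": "play_rows", "data": {
  "rows": [
    [255, [0, 0, 0.3], [0, 0, 0]],
    [255, [0, 0, 0.6], [0, 0, 0]],
    [255, [0, 0, 0.9], [0, 0, 0]],
    [255, [0, 0, 1.2], [0, 0, 0]],
    [255, [0, 0, 1.4], [0, 0, 0]],
    [255, [0, 0, 1.5], [0, 0, 0]],
    [255, [0, 0, 1.5], [0, 0, 0]]
  ]
}}

```text
clock: 17.72
eef_pos: [495.3, -155.7, 10.1]
tcp_rot: [-3.141, -0.0, 1.273]
contact_force: [0.3, -0.1, -2.0]
opening: 0.629
```

```bash
python3 -c "
from h import *
s=readout.sense();print(s['eef_pos'],s['contact_force'],s['wrist_torque'],s['tcp_rot'],s['opening'],s['qpos'][5])
snap('side','sp9')
z=ld('sp9')
a=cv2.resize(cv2.cvtColor(z['im'][60:220,260:400],cv2.COLOR_RGB2BGR),None,fx=3.6,fy=3.6)
cv2.imwrite('pics/sp9c.png',a)"
```

```text
[ 495.25530722 -155.6935995    10.13335028] [ 0.31960916 -0.09652927 -1.9931993 ] [ 0.02574746 -0.01338432 -0.02006454] [-3.14123094e+00 -5.63400791e-06  1.27270146e+00] 0.6288933776112202 -0.009387009925877297
```

View pics/sp9c.png

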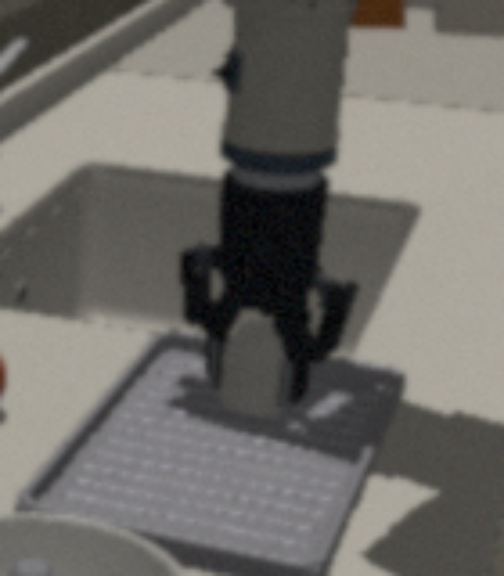

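{"op": "play_rows", "data": {
  "rows": [
    [255, [0, 0, 0.1], [0, 0, 0]],
    [255, [0, 0, 0.2], [0, 0, 0]],
    [255, [0, 0, 0.3], [0, 0, 0]],
    [255, [0, 0, 0.3], [0, 0, 0]]
  ]
}}

```text
clock: 18.1
eef_pos: [495.3, -155.6, 7.2]
tcp_rot: [-3.141, 0.0, 1.273]
contact_force: [0.2, -0.8, -1.4]
opening: 0.627
```

{"op": "play_rows", "data": {
  "rows": [
    [255, [0, 0, 0.05], [0, 0, 0]],
    [255, [0, 0, 0.1], [0, 0, 0]],
    [255, [0, 0, 0.1], [0, 0, 0]]
  ]
}}

```text
clock: 18.35
eef_pos: [495.5, -155.7, 6.6]
tcp_rot: [3.142, 0.0, 1.273]
contact_force: [-1.0, -0.1, 2.4]
opening: 0.624
```

Contact at z=6.6, as predicted. Release and back off.

{"op": "play_rows", "data": {
  "rows": [
    [60, [0, 0, 0], [0, 0, 0]],
    [40, [0, 0, 0], [0, 0, 0]],
    [0, [0, 0, 0], [0, 0, 0]],
    [0, [0, 0, 0], [0, 0, 0]],
    [0, [0, 0, 0], [0, 0, 0]],
    [0, [0, 0, 0], [0, 0, 0]]
  ]
}}

```text
clock: 18.85
eef_pos: [495.4, -155.7, 6.3]
tcp_rot: [-3.142, -0.0, 1.273]
contact_force: [-0.3, -0.1, 0.9]
opening: 1.004
```

{"op": "play_rows", "data": {
  "rows": [
    [0, [0, 0, -1.0], [0, 0, 0]],
    [0, [0, 0, -3.0], [0, 0, 0]],
    [0, [0, 0, -6.0], [0, 0, 0]],
    [0, [0, 0, -10.0], [0, 0, 0]],
    [0, [0, 0, -14.0], [0, 0, 0]],
    [0, [0, 0, -18.0], [0, 0, 0]],
    [0, [0, 0, -20.0], [0, 0, 0]]
  ]
}}

```text
clock: 19.43
eef_pos: [497.0, -156.2, 211.9]
tcp_rot: [3.136, 0.0, 1.273]
contact_force: [0.8, -0.6, 1.3]
opening: 0.997
```

```bash
python3 -c "
from h import *
s=readout.sense();print(s['eef_pos'],s['contact_force'],s['wrist_torque'],s['tcp_rot'],s['opening'],s['qpos'][5])
snap('wrist','wp10')
go(495.3,325,220,2.15)"
```

```text
[ 496.95789891 -156.15090272  211.92967201] [ 0.76633358 -0.63335501  1.28277097] [-0.02351685 -0.05754708  0.02597577] [3.13557806e+00 6.14672502e-05 1.27281340e+00] 0.9965582472028565 -0.009335503152490019
shift cm [45.95, -14.428, -0.729] rot [0.009, 0.0043, -0.8773] q6 -0.009
```

View pics/wp10.png

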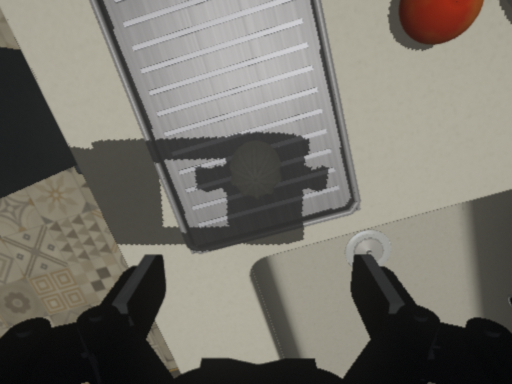

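The cone stands at (255,168) in the wrist view, inside the tray. Back to the press.

{"op": "play_rows", "data": {
  "rows": [
    [60, [46.0, -14.5, -1.0], [0, 0, -0.877]],
    [60, [46.0, -14.5, -1.0], [0, 0, -0.877]],
    [60, [46.0, -14.5, -1.0], [0, 0, -0.877]],
    [60, [46.0, -14.5, -1.0], [0, 0, -0.877]],
    [60, [46.0, -14.5, -1.0], [0, 0, -0.877]],
    [60, [46.0, -14.5, -1.0], [0, 0, -0.877]],
    [60, [46.0, -14.5, -1.0], [0, 0, -0.877]],
    [60, [46.0, -14.5, -1.0], [0, 0, -0.877]],
    [60, [46.0, -14.5, -1.0], [0, 0, -0.877]],
    [60, [46.0, -14.5, -1.0], [0, 0, -0.877]],
    [60, [46.0, -14.5, -1.0], [0, 0, -0.877]],
    [60, [46.0, -14.5, -1.0], [0, 0, -0.877]]
  ]
}}

```text
clock: 20.48
eef_pos: [491.2, 330.5, 216.9]
tcp_rot: [3.14, -0.001, 2.151]
contact_force: [0.1, -1.1, 0.1]
opening: 0.765
```

{"op": "play_rows", "data": {
  "rows": [
    [60, [0, 0, 0], [0, 0, 0]],
    [60, [0, 0, 0], [0, 0, 0]],
    [60, [0, 0, 0], [0, 0, 0]],
    [60, [0, 0, 0], [0, 0, 0]]
  ]
}}

```text
clock: 20.82
eef_pos: [491.7, 325.3, 216.4]
tcp_rot: [-3.141, 0.0, 2.149]
contact_force: [0.1, 0.0, 0.0]
opening: 0.762
```

```bash
python3 -c "
from h import *
s=readout.sense();print(s['eef_pos'],s['contact_force'],s['wrist_torque'],s['tcp_rot'],s['opening'],s['qpos'][5])
snap('wrist','wp11');snap('side','sp11');snap('top','tp11')
for n in ['wp11','sp11']:
    C=cloud(ld(n)).reshape(-1,3); p=C[np.hypot(C[:,0]-495,C[:,1]-325)<85]
    for lo,hi,r0 in [(116,122,85),(110,132,14),(133,140,14),(100,109,25)]:
        q=p[(p[:,2]>lo)&(p[:,2]<hi)&(np.hypot(p[:,0]-495,p[:,1]-325)<r0)]
        if len(q)>10: print(n,lo,hi,len(q),q.min(0).round(1),q.max(0).round(1),q.mean(0).round(1),circ(q))
go(495.3,325,220,2.15)"
```

```text
[491.71364603 325.25424801 216.36002831] [0.07230873 0.01857623 0.00423831] [ 0.03683327  0.03323116 -0.02127376] [-3.14089719e+00  2.87795233e-04  2.14884489e+00] 0.7621457196994148 0.004113867755033626
wp11 116 122 4878 [418.6 248.6 116. ] [572.  401.7 122. ] [492.3 328.8 119.8] [495.2 325.4  72.8]
wp11 110 132 232 [483.1 315.4 110. ] [508.7 337.3 132. ] [491.6 331.  121.4] [495.7 324.9   9.9]
wp11 133 140 426 [485.9 316.3 133. ] [504.8 334.5 137.8] [495.1 325.7 135.4] [495.3 325.4   6.3]
wp11 100 109 711 [476.9 306.2 100.1] [514.2 344.  109. ] [492.2 329.7 106.3] [495.5 325.1  16. ]
sp11 116 122 818 [418.8 249.1 116. ] [571.  402.8 122. ] [494.7 326.4 119.6] [494.8 326.3  72.3]
sp11 110 132 135 [483.8 315.6 110. ] [503.8 336.4 131.9] [493.1 331.5 121.1] [495.4 325.    9.4]
sp11 133 140 56 [486.9 319.5 133. ] [503.3 334.4 137.4] [494.3 327.3 135.3] [494.6 326.9   6.1]
sp11 100 109 188 [476.4 308.5 100.2] [514.6 345.4 109. ] [492.4 333.4 105.6] [494.8 326.2  15.7]
shift cm [-0.214, 0.248, -0.349] rot [-0.0001, 0.0001, -0.0017] q6 0.004
```

View pics/wp11.png

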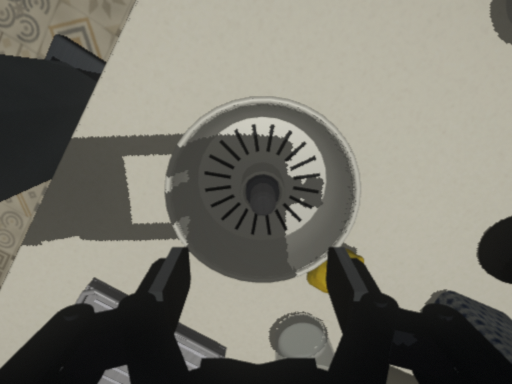

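View pics/tp11.png

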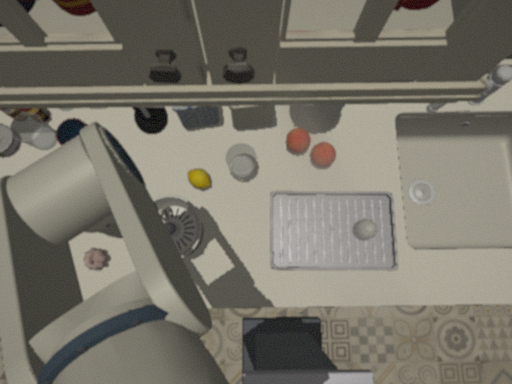

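Spindle top z≈135 and tube top z≈106 confirmed at axis (495.3, 325.3). Cone is upright in the tray. Descending to the tube.

{"op": "play_rows", "data": {
  "rows": [
    [60, [-0.21, 0.25, 2.0], [0, 0, 0]],
    [60, [-0.21, 0.25, 4.0], [0, 0, 0]],
    [60, [-0.21, 0.25, 6.0], [0, 0, 0]],
    [60, [-0.21, 0.25, 8.0], [0, 0, 0]],
    [60, [-0.21, 0.25, 9.0], [0, 0, 0]],
    [60, [-0.21, 0.25, 9.0], [0, 0, 0]],
    [60, [-0.21, 0.25, 9.0], [0, 0, 0]],
    [60, [-0.21, 0.25, 9.0], [0, 0, 0]]
  ]
}}

```text
clock: 21.63
eef_pos: [495.9, 326.5, 127.5]
tcp_rot: [3.14, -0.0, 2.149]
contact_force: [0.2, 0.3, 0.1]
opening: 0.761
```

```bash
python3 -c "
from h import *
s=readout.sense();print(s['eef_pos'],s['contact_force'],s['wrist_torque'],s['tcp_rot'],s['opening'],s['qpos'][5])
go(495.3,325.3,79,2.15)"
```

```text
[495.85025655 326.47401553 127.51265003] [0.21475771 0.25245681 0.06631937] [-0.03207015 -0.03105223  0.01870843] [ 3.14000639e+00 -8.24903906e-06  2.14949760e+00] 0.7610093539546147 0.0010297566515743565
shift cm [-0.068, -0.118, 4.851] rot [0.0016, -0.0, -0.0005] q6 0.001
```

{"op": "play_rows", "data": {
  "rows": [
    [60, [-0.07, -0.11, 1.5], [0, 0, 0]],
    [60, [-0.07, -0.11, 3.0], [0, 0, 0]],
    [60, [-0.07, -0.11, 4.2], [0, 0, 0]],
    [60, [-0.07, -0.11, 4.8], [0, 0, 0]],
    [60, [-0.07, -0.11, 4.8], [0, 0, 0]],
    [60, [-0.07, -0.11, 4.8], [0, 0, 0]],
    [60, [-0.07, -0.11, 4.8], [0, 0, 0]]
  ]
}}

```text
clock: 22.22
eef_pos: [495.1, 325.4, 79.2]
tcp_rot: [3.14, -0.0, 2.15]
contact_force: [-0.1, 0.6, 0.9]
opening: 0.764
```

```bash
python3 -c "
from h import *
s=readout.sense();print(s['eef_pos'],s['contact_force'],s['wrist_torque'],s['tcp_rot'],s['opening'],s['qpos'][5])"
```

```text
[495.09093402 325.40334121  79.15511845] [-0.10333414  0.63920269  0.8780228 ] [0.09642608 0.01362913 0.02157699] [ 3.14044030e+00 -9.78668547e-06  2.14980898e+00] 0.7638973173564775 -9.734663753793308e-05
```

{"op": "play_rows", "data": {
  "rows": [
    [255, [0, 0, 0], [0, 0, 0]],
    [255, [0, 0, 0], [0, 0, 0]],
    [255, [0, 0, 0], [0, 0, 0]],
    [255, [0, 0, 0], [0, 0, 0]],
    [255, [0, 0, 0], [0, 0, 0]],
    [255, [0, 0, 0], [0, 0, 0]],
    [255, [0, 0, 0], [0, 0, 0]],
    [255, [0, 0, 0], [0, 0, 0]]
  ],
  "squeeze": 40
}}

```text
clock: 22.88
eef_pos: [495.0, 325.4, 79.3]
tcp_rot: [3.14, -0.0, 2.15]
contact_force: [-0.3, -0.5, 5.9]
opening: 0.439
```

{"op": "play_rows", "data": {
  "rows": [
    [255, [0, 0, -0.2], [0, 0, 0]],
    [255, [0, 0, -0.5], [0, 0, 0]],
    [255, [0, 0, -1.0], [0, 0, 0]],
    [255, [0, 0, -1.5], [0, 0, 0]],
    [255, [0, 0, -1.5], [0, 0, 0]],
    [255, [0, 0, -1.5], [0, 0, 0]]
  ]
}}

```text
clock: 23.38
eef_pos: [494.8, 325.2, 93.9]
tcp_rot: [3.141, -0.0, 2.15]
contact_force: [-0.3, -0.0, -2.4]
opening: 0.436
```

```bash
python3 -c "
from h import *
s=readout.sense();print(s['eef_pos'],s['contact_force'],s['wrist_torque'],s['tcp_rot'],s['opening'],s['qpos'][5])
snap('side','sp12')
z=ld('sp12')
a=cv2.resize(cv2.cvtColor(z['im'][160:310,200:340],cv2.COLOR_RGB2BGR),None,fx=3.8,fy=3.8)
cv2.imwrite('pics/sp12c.png',a)"
```

```text
[494.84221409 325.24518018  93.85179778] [-0.31603311 -0.02211884 -2.35018088] [ 0.0573114  -0.0031402  -0.04688381] [ 3.14065690e+00 -1.43907154e-05  2.14979175e+00] 0.43647380358923765 -7.993856217166867e-05
```

View pics/sp12c.png

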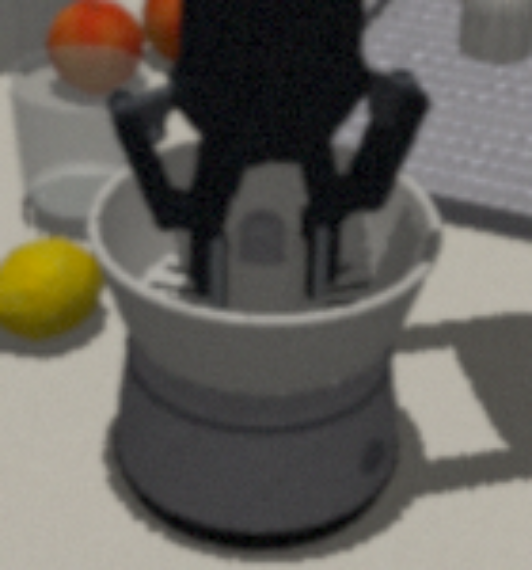

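The bowl is lifted 15 mm, level, and the press stays down. Raising it fully.

{"op": "play_rows", "data": {
  "rows": [
    [255, [0, 0, -1.5], [0, 0, 0]],
    [255, [0, 0, -3.0], [0, 0, 0]],
    [255, [0, 0, -5.0], [0, 0, 0]],
    [255, [0, 0, -7.0], [0, 0, 0]],
    [255, [0, 0, -9.0], [0, 0, 0]],
    [255, [0, 0, -11.0], [0, 0, 0]],
    [255, [0, 0, -12.0], [0, 0, 0]],
    [255, [0, 0, -12.0], [0, 0, 0]],
    [255, [0, 0, -12.0], [0, 0, 0]]
  ]
}}

```text
clock: 24.18
eef_pos: [494.5, 325.0, 213.0]
tcp_rot: [3.141, -0.0, 2.15]
contact_force: [0.0, 0.4, -1.6]
opening: 0.437
```

```bash
python3 -c "
from h import *
s=readout.sense();print(s['eef_pos'],s['contact_force'],s['wrist_torque'],s['tcp_rot'],s['opening'],s['qpos'][5])
go(495,-15,205,1.54)
snap('side','sp13')"
```

```text
[494.50672707 325.00017537 213.02388142] [ 0.00528514  0.38035857 -1.62348814] [-0.0268351   0.00586989  0.03901712] [ 3.14135423e+00 -4.73866985e-05  2.14974129e+00] 0.4369013851865296 -9.689513531130147e-05
shift cm [-28.486, -18.562, 0.797] rot [0.0002, -0.0001, 0.6097] q6 -0.0
```

View pics/sp13.png

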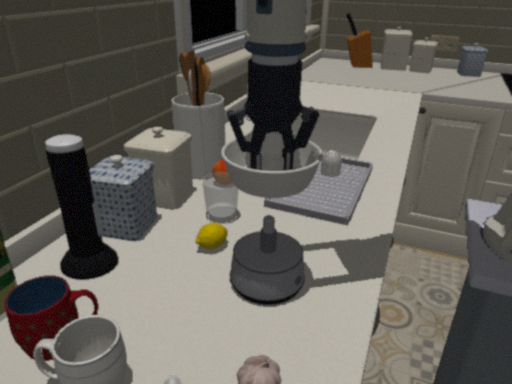

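The bowl is held clear at (270,165). The press is at (268,268) with its boss and spindle bare, and the cone stands in the tray at (331,163).

{"op": "play_rows", "data": {
  "rows": [
    [255, [-4.0, -2.6, 0.1], [0, 0, 0.1]],
    [255, [-7.5, -4.9, 0.2], [0, 0, 0.2]],
    [255, [-11.0, -7.2, 0.3], [0, 0, 0.3]],
    [255, [-14.5, -9.4, 0.4], [0, 0, 0.4]],
    [255, [-18.0, -11.7, 0.5], [0, 0, 0.5]],
    [255, [-21.5, -14.0, 0.6], [0, 0, 0.55]],
    [255, [-25.0, -16.3, 0.7], [0, 0, 0.6]],
    [255, [-27.5, -17.9, 0.8], [0, 0, 0.61]],
    [255, [-28.5, -18.6, 0.8], [0, 0, 0.61]],
    [255, [-28.5, -18.6, 0.8], [0, 0, 0.61]],
    [255, [-28.5, -18.6, 0.8], [0, 0, 0.61]],
    [255, [-28.5, -18.6, 0.8], [0, 0, 0.61]]
  ]
}}

```text
clock: 25.23
eef_pos: [494.5, -14.4, 204.6]
tcp_rot: [-3.14, -0.0, 1.54]
contact_force: [1.0, 0.8, -2.0]
opening: 0.439
```

```bash
python3 -c "
from h import *
s=readout.sense();print(s['eef_pos'],s['contact_force'],s['wrist_torque'],s['tcp_rot'],s['opening'],s['qpos'][5])
go(495,-15,30,1.54)
snap('wrist','wp14')
C=cloud(ld('wp14')).reshape(-1,3)
p=C[np.hypot(C[:,0]-495,C[:,1]+155)<45]
for lo,hi in [(15,40),(40,60),(60,75)]:
    q=p[(p[:,2]>lo)&(p[:,2]<hi)]; 
    if len(q)>10: print(len(q),q.min(0).round(1),q.max(0).round(1),circ(q))
"
```

```text
[494.50332477 -14.37809818 204.64388909] [ 1.04593522  0.78968922 -1.98182279] [-0.0621367  -0.04492572 -0.01418391] [-3.14032015e+00 -4.98685111e-04  1.54005497e+00] 0.43915996586966655 -0.0020017361826393954
shift cm [-0.069, 0.074, 17.464] rot [-0.0013, -0.0005, 0.0001] q6 -0.002
321 [ 472.6 -141.7   15.3] [ 512.5 -129.6   39.2] [ 494.  -154.4   23.8]
```

View pics/wp14.png

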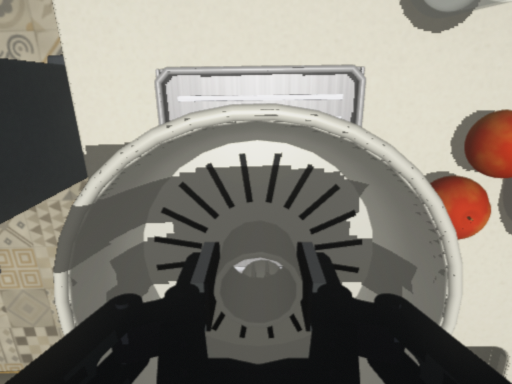

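{"op": "play_rows", "data": {
  "rows": [
    [255, [-0.05, 0.0, 2.5], [0, 0, 0]],
    [255, [-0.05, 0.0, 5.0], [0, 0, 0]],
    [255, [-0.05, 0.0, 7.5], [0, 0, 0]],
    [255, [-0.05, 0.0, 10.0], [0, 0, 0]],
    [255, [-0.05, 0.0, 12.5], [0, 0, 0]],
    [255, [-0.05, 0.0, 15.0], [0, 0, 0]],
    [255, [-0.05, 0.0, 16.5], [0, 0, 0]],
    [255, [-0.05, 0.0, 17.4], [0, 0, 0]],
    [255, [-0.05, 0.0, 17.4], [0, 0, 0]],
    [255, [-0.05, 0.0, 17.4], [0, 0, 0]]
  ]
}}

```text
clock: 26.12
eef_pos: [495.0, -15.0, 31.4]
tcp_rot: [-3.141, -0.0, 1.541]
contact_force: [-0.1, 0.8, -1.5]
opening: 0.438
```

{"op": "play_rows", "data": {
  "rows": [
    [255, [0, 0, 0.3], [0, 0, 0]],
    [255, [0, 0, 0.6], [0, 0, 0]],
    [255, [0, 0, 0.9], [0, 0, 0]],
    [255, [0, 0, 1.2], [0, 0, 0]],
    [255, [0, 0, 1.4], [0, 0, 0]],
    [255, [0, 0, 1.4], [0, 0, 0]],
    [255, [0, 0, 1.4], [0, 0, 0]]
  ]
}}

```text
clock: 26.7
eef_pos: [494.7, -15.8, 17.3]
tcp_rot: [-3.141, -0.0, 1.54]
contact_force: [1.1, -0.1, -2.9]
opening: 0.44
```

{"op": "play_rows", "data": {
  "rows": [
    [255, [0, 0, 0.1], [0, 0, 0]],
    [255, [0, 0, 0.2], [0, 0, 0]],
    [255, [0, 0, 0.3], [0, 0, 0]],
    [255, [0, 0, 0.3], [0, 0, 0]]
  ]
}}

```text
clock: 27.03
eef_pos: [494.7, -15.8, 14.2]
tcp_rot: [-3.141, 0.0, 1.54]
contact_force: [0.4, -0.3, -2.0]
opening: 0.439
```

{"op": "play_rows", "data": {
  "rows": [
    [255, [0, 0, 0.05], [0, 0, 0]],
    [255, [0, 0, 0.1], [0, 0, 0]],
    [255, [0, 0, 0.1], [0, 0, 0]]
  ]
}}

```text
clock: 27.28
eef_pos: [494.8, -15.8, 13.3]
tcp_rot: [-3.142, -0.0, 1.54]
contact_force: [-0.4, -0.6, -1.2]
opening: 0.437
```

{"op": "play_rows", "data": {
  "rows": [
    [255, [0, 0, 0.03], [0, 0, 0]],
    [255, [0, 0, 0.06], [0, 0, 0]],
    [255, [0, 0, 0.06], [0, 0, 0]]
  ]
}}

```text
clock: 27.53
eef_pos: [494.8, -15.8, 13.3]
tcp_rot: [3.142, 0.0, 1.54]
contact_force: [-2.4, -0.0, 7.4]
opening: 0.436
```

Landed at z=13.3, as predicted. Opening part-way (65 mm, inside the bowl) and retreating.

{"op": "play_rows", "data": {
  "rows": [
    [100, [0, 0, 0], [0, 0, 0]],
    [60, [0, 0, 0], [0, 0, 0]],
    [60, [0, 0, 0], [0, 0, 0]],
    [60, [0, 0, 0], [0, 0, 0]],
    [60, [0, 0, 0], [0, 0, 0]]
  ]
}}

```text
clock: 27.95
eef_pos: [494.8, -15.7, 12.7]
tcp_rot: [-3.142, -0.0, 1.54]
contact_force: [-0.3, -0.7, -0.4]
opening: 0.764
```

{"op": "play_rows", "data": {
  "rows": [
    [60, [0, 0, -0.5], [0, 0, 0]],
    [60, [0, 0, -2.0], [0, 0, 0]],
    [60, [0, 0, -4.0], [0, 0, 0]],
    [60, [0, 0, -7.0], [0, 0, 0]],
    [60, [0, 0, -11.0], [0, 0, 0]],
    [60, [0, 0, -15.0], [0, 0, 0]],
    [60, [0, 0, -19.0], [0, 0, 0]],
    [60, [0, 0, -22.0], [0, 0, 0]],
    [60, [0, 0, -22.0], [0, 0, 0]],
    [60, [0, 0, -22.0], [0, 0, 0]]
  ]
}}

```text
clock: 28.78
eef_pos: [495.9, -15.8, 234.9]
tcp_rot: [3.137, -0.0, 1.54]
contact_force: [-0.5, 0.4, -0.2]
opening: 0.768
```

```bash
python3 -c "
from h import *
s=readout.sense();print(s['eef_pos'],s['contact_force'],s['tcp_rot'],s['opening'])
for n in ['side','top','wrist']: snap(n,n+'15')
for n in ['wrist15','side15','top15']:
    C=cloud(ld(n)).reshape(-1,3)
    for nm,c,R,bands in [('bowl',(494.8,-15.8),85,[(46,58),(36,43)]),('cone',(495.2,-155.6),36,[(15,45),(45,60),(60,75)]),('press',(495.3,325.2),72,[(60,75),(130,140)])]:
        p=C[np.hypot(C[:,0]-c[0],C[:,1]-c[1])<R]
        for lo,hi in bands:
            q=p[(p[:,2]>lo)&(p[:,2]<hi)]
            if len(q)>30:
                A=np.linalg.lstsq(np.c_[q[:,:2]-c,np.ones(len(q))],q[:,2],rcond=None)[0]
                print(n,nm,lo,hi,len(q),circ(q),'zmed',np.median(q[:,2]).round(1),'tilt',A[:2].round(3), q[:,2].max().round(1))
a=np.hstack([cv2.imread('pics/side15.png'),cv2.imread('pics/wrist15.png')]); cv2.imwrite('pics/f15.png',cv2.resize(a,(800,300)))
"
```

```text
[495.87747677 -15.79301943 234.89858073] [-0.45252061  0.42302872 -0.19136979] [ 3.13713180e+00 -1.05272237e-05  1.53980852e+00] 0.7678687666306919
wrist15 bowl 46 58 3578 [494.  -15.9  72.8] zmed 53.9 tilt [-0.001  0.009] 57.1
wrist15 bowl 36 43 1320 [493.8 -20.4  59.3] zmed 40.1 tilt [-0.001  0.001] 43.0
wrist15 cone 15 45 633 [ 494.2 -156.2   25.2] zmed 31.6 tilt [-0.009 -0.209] 45.0
wrist15 cone 45 60 605 [ 494.3 -155.4   20.7] zmed 53.4 tilt [-0.004 -0.113] 60.0
wrist15 cone 60 75 646 [ 494.3 -155.2   12.3] zmed 64.8 tilt [-0.005 -0.079] 71.6
side15 bowl 46 58 527 [493.1 -14.9  73.3] zmed 52.7 tilt [0.001 0.005] 57.1
side15 bowl 36 43 367 [493.8 -15.8  63.3] zmed 39.4 tilt [-0.001  0.002] 43.0
side15 cone 15 45 90 [ 493.2 -156.6   24.8] zmed 39.2 tilt [0.039 0.174] 44.9
side15 cone 45 60 117 [ 493.1 -154.5   20. ] zmed 52.6 tilt [ 0.018 -0.148] 60.0
side15 cone 60 75 70 [ 492.  -153.7   11.8] zmed 64.4 tilt [ 0.063 -0.132] 71.0
side15 press 60 75 2299 [493.4 330.9  45. ] zmed 70.9 tilt [ 0.012 -0.035] 75.0
side15 press 130 140 79 [494.9 327.1   6.7] zmed 134.9 tilt [ 0.052 -0.254] 137.2
top15 bowl 46 58 351 [495.3 -16.2  73. ] zmed 54.3 tilt [-0.004  0.012] 57.8
top15 bowl 36 43 106 [499.9  -6.9  49.3] zmed 40.3 tilt [ 0.002 -0.008] 42.9
top15 press 60 75 1794 [497.2 324.1  44.7] zmed 71.0 tilt [0.001 0.006] 75.0
top15 press 130 140 58 [497.2 323.9   6.8] zmed 135.4 tilt [0.058 0.097] 139.5
```

View pics/side15.png

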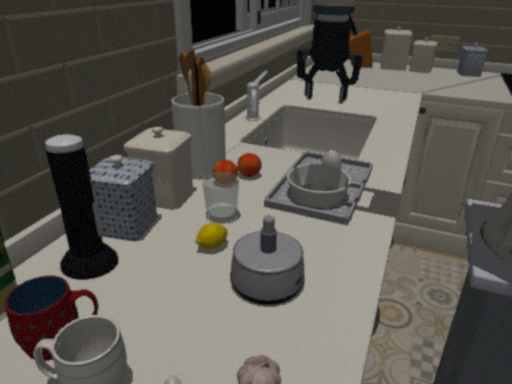

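View pics/top15.png

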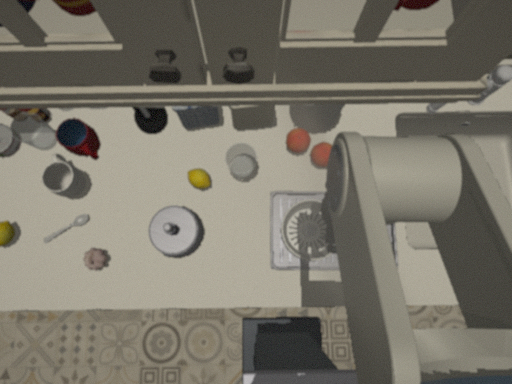

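View pics/wrist15.png

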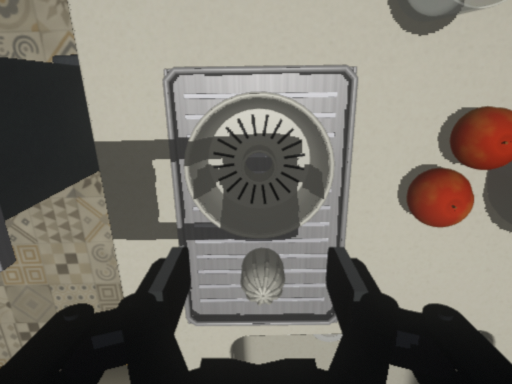

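The bowl stands at (260,165) and the cone at (263,275), both flat inside the tray. In the side and top views the press, glass and lemon are where they began. Handing in.

```bash
python3 -c "
from h import *
r.sign_off()"
```

```text
the job is handed in; nothing more can be done
```

The citrus press is apart. The cone and strainer bowl stand side by side and upright on the floor of the draining tray. I handed the job in at about 29 s of the 72 s allowed.

**How it went:** I gripped the cone by its upright sides and twisted it back and forth in swings of up to 1.2 rad, lifting about 2 mm per rad. It came free after roughly 18 mm. At the end of each swing the pull was about 5 N or less. I set the cone in the tray, then lifted the bowl off by its tube and set it down next to the cone.

**Last checks:**

| Item | Measured position (mm) | Height reading |
|---|---|---|
| Bowl | (494, -16) | rim at 54 mm, level within about 1° |
| Cone | (494, -155) | top near 70 mm |
| Press | (495, 325), where it started | spindle top at 135 mm |

- **Height readings:** they run slightly high. The table itself reads 1.1 mm, so the bowl rim (52 mm expected) and cone top (69 mm expected) agree with both standing flat on the tray floor.
- **Clearance:** the gap between the bowl's rim and the cone is about 37 mm.
- **Bystanders:** the glass and lemon looked unmoved in the side and top pictures. I compared them by eye rather than measuring them again.
- **Disagreements:** the cameras differed by up to about 3 mm on positions, roughly the calibration error. The arm hid the cone from the top camera in the last look, so only the side and wrist cameras confirm it.

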